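# Sort the bench things into the colour-coded lab trays

### The arm

A 6-joint arm with a two-finger parallel gripper is mounted at the origin on a cart in front of the work surface, level with it; the furniture and walls round the work are solid. World frame = base frame: x ahead of the robot, y to its left, z up, the work surface at z = 0. Lengths are in mm, angles in rad, forces in N, time in s.
With the tool pointing down it reaches from about 300 to 775 mm from the base axis. Payload 14.6 kg.
Tool frame: the origin (TCP) lies between the finger pads; the fingertips stand 25 mm ahead of it and the grasp point (between the pads) lies 6 mm ahead of it; z points along the fingers, y is the line along which they close (so a half turn about z gives the same grasp; the last joint's range is limited). The gripper opens to 94 mm and grips with 3 to 60 N. Pads are 16 mm wide; open, the fingers measure 119 mm over their backs; the gripper's body (75 mm by 177 mm) begins 78 mm behind the grasp point.
Start: joints at [-1.263, 0.3, 1.521, -0, 1.321, -0.067], TCP at [201.34, -511.812, 230.446] pointing down, gripper open.
Joint ranges: [-3.03, 3.03], [-0.79, 2.21], [0.23, 2.52], [-1.04, 4.18], [0, 3.07], [-2.55, 2.55]. Speed limits (rad/s): [2.22, 2.22, 2.57, 3.14, 3.14, 3.14].

### API

Orientations are given as [roll, pitch, yaw] about the fixed x, y, z axes, in that order (R = Rz(yaw) Ry(pitch) Rx(roll)).
In Python, from cell import manip gives the robot as it stands. The module is installed in compiled form; this text tells all that it offers.
- The arm moves only by the tool step_arm, never from a script. Its argument "series" is one flat list of numbers, 5 for each row, row after row: the shift along the world's x, y, z in mm, then the turn about the world's z in rad, then the closure, from 0 (fully open) to 1 (shut). In form: [dx, dy, dz, spin, jaw, dx, dy, dz, spin, jaw, ...]. A call has 1 to 20 rows; each row shifts and turns the commanded pose from where the row before left it; what a row does not reach is not made up. A row lasts 1/8 s, in which the tool goes at most 62.5 mm and 10.7 degrees, less where a joint would pass 70% of its speed; a pose out of reach is approached as far as the arm can. A call is refused whole if a number of a shift passes 62.5 or a number of a turn 0.188, either way. A call with a gripper value outside its range is refused whole. The fingers move at their own pace and stop on an object; "squeeze" is the grip in N (left out, the last holds). Time passes only in rows, so rows that do not move let the fingers close. It gives the time, the measured TCP pose, the force, the opening and the grip force at its end, in the units of the state.
- manip.read_state(): the state, without advancing time (a new reading comes with each control period).
- manip.camera(name): name is "scene" or "top" or "wrist"; returns (picture, depth): 384x512x3 uint8, blue, green, red; 384x512 float32, mm along the optical axis (not along the pixel's ray), 0 where there is no reading.
- manip.camera_info(name): a dict with "fovy" (degrees; the focal length in pixels is half the picture's height over the tangent of half this angle, whatever the lens; pixels are square), "cx", "cy" (the principal point, pixels), "k1" (the pictures are not rectified: a ray, as slopes to the right and down, at radius r is drawn at 1 + k1 r^2 times it, then the intrinsics apply), "eye" and "orientation" of the camera in the world. Camera axes: x right, y down, z forward; pixel columns grow to the right and rows downward; lengths in mm; the calibration is good to about 2 mm. A picture is of the moment at which its call begins: read the wrist's pose just before it. camera_info takes no time and is no camera call; for the wrist camera it gives the pose at the moment of the call.
- manip.sign_off(): hands the job in; it is judged then, once.
The state is a dict: "clock": time; "joints": joint angles; "qd": joint speeds; "effort": joint torques, N m; "eef_pos": TCP position; "eef_rot": TCP orientation; "wrist_force": force on the tool from outside, world axes, zero at the start; "moment": the same for the moment, N m; "finger_gap": finger opening in mm; "finger_force": force on a finger pad.
Only numpy, scipy, OpenCV 4.12 (cv2) and the standard library are available. Lean on these libraries where they do the work, as an engineer would, in place of code of your own. Each camera call takes 0.05 s, during which the arm holds its last target. There are 200 camera calls.

### The job

Clear the bench by sorting what stands in front of the trays: the two reagent bottles (amber bottle and white dropper bottle) go into the blue tray, the two instruments (digital timer and red pipette filler) into the yellow tray, and the red-lidded sample jar into the green tray. Stand each thing upright and flat on the floor of a bay of its own, let go of it, and never tip one over on the way. Leave the glass beaker and the white card box where they stand.

Things in the scene. Friction and masses are not known exactly. Their poses are not given: they have to be found in the camera images.
- amber_bottle: small amber bottle with a white dropper cap, 81 mm high, round body of 40 mm diameter from the foot to about 45 mm height, then a shoulder and the cap (29 mm); 0.06 kg. Grasp the body. Origin: centre of its underside; z points up along its axis. It stands upright on the worktop at the start.
- dropper_bottle: slim white dropper bottle, 68 mm high, round body of 24 mm diameter up to 43 mm height, then a thin white nozzle; 0.03 kg. Grasp the body. Origin: centre of its underside; z points up along its axis. It stands upright on the worktop at the start.
- sample_jar: white plastic jar with a red lid, 62 mm high; body 42 mm in diameter up to 48 mm, lid 45 mm in diameter from 48 to 62 mm (fixed on); 0.12 kg. Grasp body or lid. Origin: centre of its underside; z points up along its axis. It stands upright on the worktop at the start.
- digital_timer: cream digital timer with a display and three buttons on its front, 49 (own x) x 60 (own y) x 54 (z) mm; front faces own -x; wedge-shaped, thinner in x towards its top. Grasp across its two side faces, 60 mm apart along own y. It fits a bay only when roughly parallel to the bay's walls (any quarter turn); 0.09 kg. Origin: centre of its underside; z points up. It stands upright on the worktop at the start.
- pipette_filler: red pipette filler with a black collar, a slim upright cylinder 22 mm in diameter and 108 mm high, which topples easily; 0.03 kg. Origin: centre of its underside; z points up along its axis. It stands upright on the worktop at the start.
- blue_tray: fixed low blue plastic tray, 86 (own x) x 169 (own y) mm, rigidly in place, with two square bays side by side along its y axis. Origin: centre of its underside, on the worktop. Bay floors lie 5 mm above the origin; the rim and the divider are 15 mm high and 3 mm thick. The bays measure 80 x 80 mm inside and are centred at own y = +41.5 and -41.5 mm, x = 0. z up. It is for reagent bottles.
- yellow_tray: fixed low yellow plastic tray, 86 (own x) x 169 (own y) mm, rigidly in place, with two square bays side by side along its y axis. Origin: centre of its underside, on the worktop. Bay floors lie 5 mm above the origin; the rim and the divider are 15 mm high and 3 mm thick. The bays measure 80 x 80 mm inside and are centred at own y = +41.5 and -41.5 mm, x = 0. z up. It is for instruments.
- green_tray: fixed low green plastic tray, 86 (own x) x 169 (own y) mm, rigidly in place, with two square bays side by side along its y axis. Origin: centre of its underside, on the worktop. Bay floors lie 5 mm above the origin; the rim and the divider are 15 mm high and 3 mm thick. The bays measure 80 x 80 mm inside and are centred at own y = +41.5 and -41.5 mm, x = 0. z up. It is for samples.
- glass_beaker: bystander: clear glass beaker, 67 x 73 mm, 86 mm high, standing loose on the worktop to the left of the work; to be left alone. Origin: centre of its underside.
- card_box: bystander: white card box with a green stripe, 60 (own x) x 140 (own y) x 60 mm, standing loose on the worktop to the right of the work; to be left alone. Origin: centre of its underside.

How it is judged:
By the outcome, as a careful person would: the job done as asked, in the order asked, and still so for the second after the job is handed in, with the robot touching nothing.
It also fails if it takes over 128 s, if anything falls off the work surface, if the arm or the gripper's body presses on something with over 40 N, if the wrist force passes 120 N, or if a joint passes its speed limit or range.

## Working session

There is one attempt and no reset: what is moved stays moved. The work goes in short steps, Python scripts to look and compute and a tool call to move; the robot and the scene stay as the last step left them, time stands still between calls to the robot, and variables do not carry over. Pictures are saved under pics/ and viewed, at most 16 in all, crops included, and the job is handed in when it is done.

Besides the shell and the picture viewer there is one more tool, called after ">>>" as name(argument=value, ...) on one line, values as JSON. step_arm: Moves the arm, as the interface text tells. Its arguments: {"type":"object","properties":{"series":{"type":"array"},"squeeze":{"type":"number"}},"required":["series"]}

```bash
mkdir -p pics; cat > h.py <<'E'
import numpy as np, cv2
from cell import manip
from scipy.spatial.transform import Rotation as R
def grab(n):
    i=manip.camera_info(n); p,d=manip.camera(n); return i,p,d
def cloud(i,d):
    H,W=d.shape; f=H/2/np.tan(np.radians(i["fovy"])/2)
    K=np.array([[f,0,i["cx"]],[0,f,i["cy"]],[0,0,1.]])
    v,u=np.mgrid[:H,:W].astype(float)
    s=cv2.undistortPoints(np.stack([u.ravel(),v.ravel()],1)[:,None],K,np.array([i["k1"],0,0,0,0.]))[:,0]
    o=np.array(i["orientation"]); M=o if o.shape==(3,3) else R.from_euler('xyz',o).as_matrix()
    P=np.c_[s,np.ones(len(s))]*d.ravel()[:,None]
    return (P@M.T+np.array(i["eye"])).reshape(H,W,3)
E
python3 - <<'E'
from h import *
for n in("top","scene"):
    i,p,d=grab(n); print(n,i); cv2.imwrite(f"pics/{n}0.png",p); np.savez(f"{n}0.npz",p=p,d=d,c=cloud(i,d))
    print((d>0).mean())
print(manip.read_state())
E
```

```text
top {'fovy': 52.191771005245734, 'cx': 254.1618571010103, 'cy': 190.78342105716897, 'k1': 0.02313310975328158, 'eye': array([ 312.52517038,  -54.1882092 , 1417.3615359 ]), 'orientation': array([-3.00660819,  0.00533655, -1.56904972])}
0.9963480631510416
scene {'fovy': 45.02688626402739, 'cx': 250.904386112845, 'cy': 197.66433266056376, 'k1': -0.053923694858210046, 'eye': array([-479.43465884,  663.05488376,  571.48068006]), 'orientation': array([-1.99019326,  0.02285548, -2.20084975])}
0.9933115641276041
{'clock': 0.1, 'joints': array([-1.26259446e+00,  3.00432434e-01,  1.52152341e+00,  4.58778583e-05,
        1.32069455e+00, -6.66170586e-02]), 'qd': array([ 0.00122612, -0.00018578, -0.00181681,  0.00072519,  0.00145131,
        0.00179577]), 'effort': array([ 2.85563998e-03, -5.32645154e+01, -3.53281081e+01,  7.09931902e-02,
        2.35131785e-02, -6.00060844e-05]), 'eef_pos': array([ 201.29218688, -511.61589318,  229.93192007]), 'eef_rot': array([-3.14054022e+00, -1.14751296e-04,  3.74807490e-01]), 'wrist_force': array([-0.06025519,  0.47400296,  0.48956451]), 'moment': array([ 0.04304863,  0.04202438, -0.01872564]), 'finger_force': 0.0, 'finger_gap': 94.07685502542273}
```

View pics/top0.png

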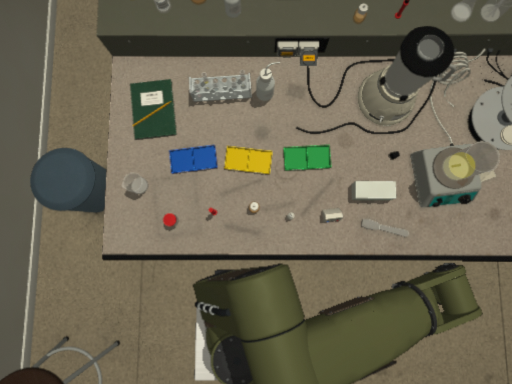

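View pics/scene0.png

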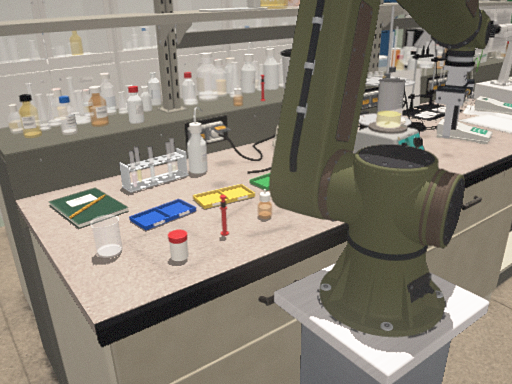

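The top view shows the jar at (170,220), filler (212,212), amber bottle (254,207), dropper bottle (291,216) and timer (332,215). The trays are blue (193,159), yellow (248,160) and green (307,158), with the card box at (375,190) and beaker at (134,183). The scene view agrees for the objects on the left.

```bash
python3 - <<'E'
from h import *
z=np.load("top0.npz"); p,c=z["p"],z["c"]; hsv=cv2.cvtColor(p,cv2.COLOR_BGR2HSV)
Z=c[...,2]
print("table z",np.median(Z[225:240,120:300]), "trays z",Z[159,193],Z[160,235])
for n,(u,v) in dict(jar=(170,220),fil=(212,212),amb=(254,207),drop=(291,216),tim=(332,215),box=(375,190),beak=(134,183)).items():
    w=20 if n!="box" else 28
    sl=np.s_[v-w:v+w,u-w:u+w]; q=c[sl].reshape(-1,3); q=q[(q[:,2]>18)&(q[:,2]<130)]
    t=q[q[:,2]>np.percentile(q[:,2],90)-12]
    r=cv2.minAreaRect(t[:,:2].astype(np.float32))
    print(n,len(q),q.min(0).round(),q.max(0).round(),"top",t.mean(0).round(1),r)
for n,(u,v),lo,hi in (("blue",(193,159),100,130),("yel",(248,160),18,35),("gre",(307,158),50,85)):
    m=np.zeros(Z.shape,bool); m[v-22:v+22,u-32:u+32]=1
    m&=(hsv[...,0]>=lo)&(hsv[...,0]<=hi)&(hsv[...,1]>150)
    q=c[m]; r=cv2.minAreaRect(q[:,:2].astype(np.float32)); print(n,m.sum(),r,q[:,2].mean())
E
```

```text
table z -0.07191021556070609 trays z 11.159357676171794 -1.0379436443138275
jar 155 [377. 223.  19.] [419. 267.  69.] top [398.2 245.   62.2] ((398.4620666503906, 244.9178009033203), (42.098419189453125, 43.11640548706055), 43.11470413208008)
fil 30 [421.  91.  19.] [435. 105. 115.] top [428.1  98.2 107.4] ((427.8105163574219, 98.47093200683594), (14.582118034362793, 11.891757011413574), 46.417354583740234)
amb 103 [425. -64.  20.] [464. -28.  84.] top [444.2 -47.   69.6] ((444.3589782714844, -47.9302864074707), (24.666423797607422, 24.246898651123047), 0.09397440403699875)
drop 39 [ 403. -187.   27.] [ 425. -166.   70.] top [ 414.7 -176.2   56. ] ((414.9291687011719, -176.98910522460938), (9.792837142944336, 15.716594696044922), 44.822303771972656)
tim 195 [ 394. -354.   18.] [ 437. -291.   60.] top [ 413.5 -323.1   51.3] ((414.27825927734375, -323.0801086425781), (23.51694679260254, 61.01222229003906), 7.085088729858398)
box 774 [ 473. -538.   18.] [ 533. -398.   69.] top [ 503.3 -467.5   60.8] ((503.2901916503906, -468.297607421875), (139.57154846191406, 59.167449951171875), 89.00877380371094)
beak 265 [494. 342.  18.] [559. 410.  90.] top [529.1 380.4  82.3] ((525.4952392578125, 373.83209228515625), (65.45988464355469, 64.20165252685547), 71.09922790527344)
blue 991 ((477.17156982421875, 114.50362396240234), (437.42425537109375, 175.8450469970703), 23.795127868652344) 10.286360945744963
yel 1060 ((491.23394775390625, -8.1627197265625), (169.9187469482422, 345.0910949707031), 83.6707534790039) 10.311148878120482
gre 978 ((530.197021484375, -145.36448669433594), (164.72035217285156, 442.3165588378906), 46.84712219238281) 12.221762724954798
```

```bash
cat >> h.py <<'E'
def trays(p,c,minpix=150):
    hsv=cv2.cvtColor(p,cv2.COLOR_BGR2HSV)
    for n,lo,hi in (("blue",100,130),("yel",18,35),("gre",50,85)):
        m=(hsv[...,0]>=lo)&(hsv[...,0]<=hi)&(hsv[...,1]>140)&(c[...,2]>-4)&(c[...,2]<25)&(c[...,0]>400)&(abs(c[...,1])<350)
        k,l,s,_=cv2.connectedComponentsWithStats(m.astype(np.uint8))
        if k<2: continue
        j=1+s[1:,4].argmax()
        if s[j,4]<minpix: continue
        q=c[l==j]; r=cv2.minAreaRect(q[:,:2].astype(np.float32)); print(n,s[j,4],np.round(r[0],1),np.round(r[1],1),round(r[2],1),"z",np.percentile(q[:,2],[5,50,95]).round(1))
E
python3 - <<'E'
from h import *
z=np.load("top0.npz"); trays(z["p"],z["c"])
i=manip.camera_info("wrist"); print(i)
E
```

```text
blue 996 [621.9 178.5] [ 84.4 163.5] 7.5 z [ 0.6  5.6 13.6]
yel 1089 [619.5 -22.7] [171.3  87.7] 83.0 z [ 0.5  5.9 15.8]
gre 980 [ 627.5 -238.6] [ 83.8 165.6] 3.3 z [ 0.8  6.1 14.3]
{'fovy': 64.46209925539732, 'cx': 255.18278240868673, 'cy': 190.28745929300584, 'k1': 0.001314407457691351, 'eye': array([ 273.74960562, -482.99005674,  383.87932864]), 'orientation': array([ 2.87431418e+00,  3.09409693e-04, -1.19522519e+00])}
```

>>> step_arm(series=[0,0,40,0,0,20,55,20,-0.1,0,20,58,20,-0.1,0,20,58,10,-0.1,0,20,58,0,-0.07,0,20,50,0,0,0,0,0,0,0,0,0,0,0,0,0,0,0,0,0,0])

```text
clock: 1.23
eef_pos: [300.4, -235.5, 319.6]
eef_rot: [-3.141, 0.001, 0.003]
wrist_force: [0.0, 0.1, 0.5]
finger_gap: 94.0
finger_force: 0.0
```

```bash
cat >> h.py <<'E'
def objs(c,box=(370,480,-370,280)):
    x0,x1,y0,y1=box
    m=(c[...,2]>16)&(c[...,2]<125)&(c[...,0]>x0)&(c[...,0]<x1)&(c[...,1]>y0)&(c[...,1]<y1)
    k,l,s,_=cv2.connectedComponentsWithStats(m.astype(np.uint8))
    for j in range(1,k):
        if s[j,4]<60: continue
        q=c[l==j]; h=np.percentile(q[:,2],97)
        out=[]
        for a,b in ((20,42),(h-9,h+3)):
            t=q[(q[:,2]>a)&(q[:,2]<b)]
            if len(t)>8:
                r=cv2.minAreaRect(t[:,:2].astype(np.float32)); out.append((np.round(r[0],1).tolist(),np.round(r[1],1).tolist(),round(r[2],1)))
        print(s[j],round(h),"low",out[0],"top",out[-1])
def wrist(name=None):
    i,p,d=grab("wrist"); c=cloud(i,d)
    if name: cv2.imwrite(f"pics/{name}.png",p)
    return p,c
E
python3 - <<'E'
from h import *
p,c=wrist("w1"); objs(c); trays(p,c)
E
```

```text
[  89   40   44   35 1091] 73 low ([439.9, -48.1], [30.1, 39.2], 68.8) top ([441.9, -44.4], [28.3, 27.4], 44.9)
[ 293   63   52   36 1398] 53 low ([413.6, -320.1], [36.9, 60.6], 6.8) top ([411.3, -320.3], [22.6, 60.5], 7.5)
[  0  65  20  11 176] 49 low ([424.5, 99.1], [7.8, 12.3], 84.9) top ([423.4, 98.2], [6.0, 12.0], 71.2)
[202  73  19  19 279] 67 low ([410.5, -173.9], [22.3, 22.4], 89.9) top ([411.5, -172.6], [6.4, 3.9], 64.1)
```

View pics/w1.png

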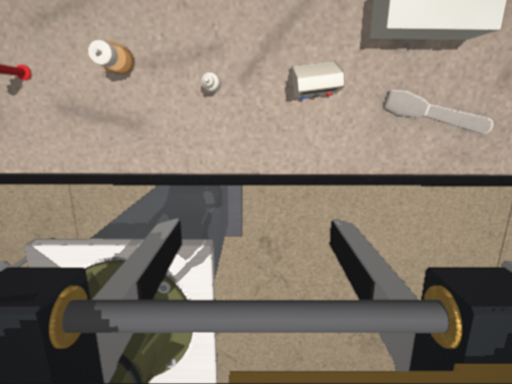

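>>> step_arm(series=[0,55,0,0,0,0,60,0,0,0,0,60,0,0,0,0,60,0,0,0,0,60,0,0,0,0,20,0,0,0,0,0,0,0,0,0,0,0,0,0,0,0,0,0,0])

```text
clock: 2.4
eef_pos: [301.1, 77.8, 319.8]
eef_rot: [3.142, 0.0, 0.003]
wrist_force: [0.4, 0.1, -0.5]
finger_gap: 94.4
finger_force: 0.0
```

```bash
python3 - <<'E'
from h import *
p,c=wrist("w2"); objs(c); trays(p,c); print(manip.read_state()["eef_pos"])
E
```

```text
[328  42  38  34 954] 74 low ([439.6, -38.4], [39.5, 30.1], 28.0) top ([441.9, -42.6], [27.7, 27.5], 9.3)
[228  57  16  21 251] 109 low ([420.5, 100.3], [2.1, 9.3], 15.9) top ([425.0, 101.6], [14.7, 14.7], 88.8)
[ 105   75   46   37 1298] 63 low ([394.5, 235.1], [13.7, 39.0], 87.2) top ([395.1, 249.2], [44.5, 44.4], 57.0)
[424  74  33  19 433] 65 low ([410.9, -170.2], [23.2, 19.0], 6.6) top ([411.3, -171.6], [11.0, 9.4], 1.0)
[301.03511676  77.86745364 319.81304681]
```

View pics/w2.png

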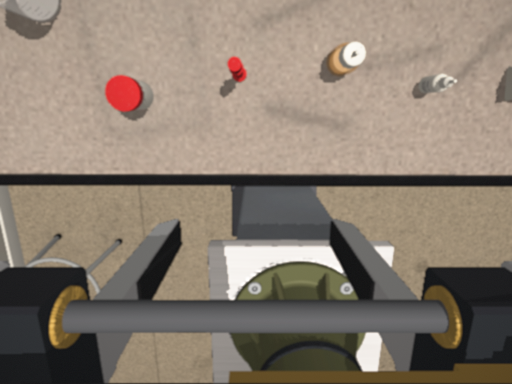

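W1 shows the amber bottle (110,55), dropper (210,83), timer (317,80) and card box at top right. W2 shows the jar (127,93), filler (237,68), amber bottle (347,57) and dropper (438,83). All of them stand upright. Next I move over the amber bottle, where the wrist camera also sees the trays.

>>> step_arm(series=[35,-30,0,0,0,35,-30,0,0,0,36,-30,-20,0,0,35,-31,-30,0,0,0,0,-20,0,0,0,0,0,0,0,0,0,0,0,0], squeeze=10)

```text
clock: 3.32
eef_pos: [442.0, -42.5, 250.9]
eef_rot: [3.141, -0.001, 0.005]
wrist_force: [-0.2, 0.3, 0.3]
finger_gap: 93.8
finger_force: 0.0
```

```bash
python3 - <<'E'
from h import *
p,c=wrist("w3"); objs(c); trays(p,c); print(manip.read_state()["eef_pos"])
E
```

```text
[240 154  32  36 880] 74 low ([447.0, -42.4], [30.3, 38.7], 2.5) top ([442.6, -43.1], [27.0, 27.4], 0.9)
[ 441  173   71   40 2088] 53 low ([414.7, -319.4], [37.9, 61.5], 7.4) top ([411.6, -319.9], [24.2, 61.7], 6.9)
[107 177  44  33 597] 108 low ([427.7, 98.5], [12.0, 5.7], 37.0) top ([425.5, 101.6], [15.3, 16.1], 35.7)
[345 184  25  23 407] 64 low ([413.1, -171.2], [19.2, 22.7], 45.0) top ([412.5, -172.0], [11.0, 11.7], 49.3)
[   0  188   53   44 1738] 63 low ([399.5, 238.7], [42.0, 21.0], 21.4) top ([394.3, 244.7], [36.7, 44.9], 77.3)
blue 7814 [612.5 179. ] [ 71.6 168.7] 7.2 z [ 3.2  4.7 14. ]
yel 8711 [611.  -17.7] [173.2  75.5] 84.2 z [ 3.4  4.9 14.4]
gre 7589 [ 614.6 -236.5] [ 62.5 168.6] 3.2 z [ 3.7  5.1 14.5]
[442.02983649 -42.32258527 251.06939606]
```

View pics/w3.png

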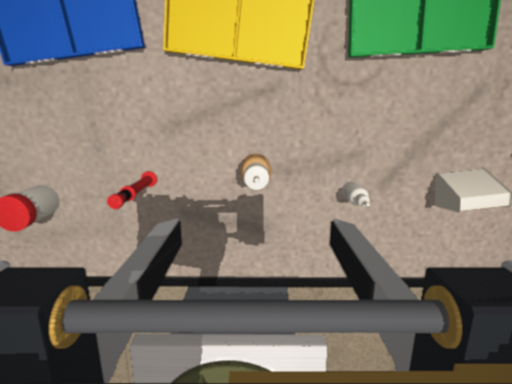

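The amber bottle is at (257,172), between the fingers. The trays are cut off at the top edge of the picture.

>>> step_arm(series=[0,-0.7,-50,0,0,0,0,-50,0,0.2,0,0,-50,0,0.3,0,0,-40,0,0.3,0,0,-20,0,0.3,0,0,0,0,0.4,0,0,0,0,0.5,0,0,0,0,0.55,0,0,0,0,0.6,0,0,0,0,0.7,0,0,0,0,0.7], squeeze=10)

```text
clock: 4.75
eef_pos: [442.4, -43.0, 40.7]
eef_rot: [3.141, -0.002, 0.005]
wrist_force: [-0.6, 1.4, 8.2]
finger_gap: 38.8
finger_force: 10.0
```

>>> step_arm(series=[0,0,15,0,0.7,0,0,50,0,0.7,0,0,55,0,0.7,0,0,50,0,0.7,25,30,10,0,0.7,30,45,0,0,0.7,30,50,0,0,0.7,18,30,0,0,0.7,0,20,0,0,0.7,0,0,0,0,0.7,0,0,0,0,0.7])

```text
clock: 6.12
eef_pos: [544.5, 131.1, 220.3]
eef_rot: [3.141, -0.0, 0.004]
wrist_force: [1.0, -0.6, -1.1]
finger_gap: 39.2
finger_force: 10.0
```

```bash
python3 - <<'E'
from h import *
p,c=wrist("w4"); trays(p,c); print(manip.read_state()["eef_pos"])
E
```

```text
blue 11139 [620.4 181.1] [ 84.9 166.9] 7.3 z [ 3.5  4.9 14.5]
yel 11458 [617.9 -20.8] [169.   89.6] 83.3 z [ 3.7  5.1 14.9]
gre 1039 [ 622.5 -160.1] [83.4 23.9] 7.4 z [ 4.2  8.1 15.3]
[544.58596652 131.01615438 220.27038055]
```

View pics/w4.png

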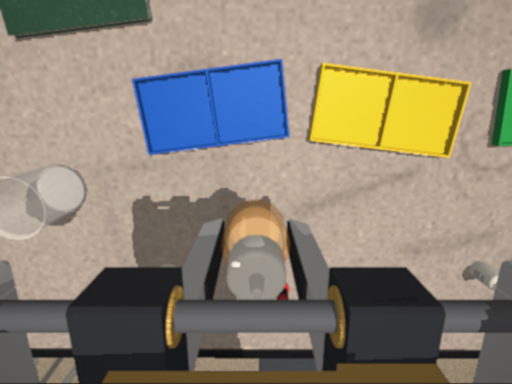

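The amber bottle is held upright. The blue tray's centre is at (211,107) and the yellow tray's at (390,110).

>>> step_arm(series=[35,45,0,0,0.7,35,46,0,0,0.7,0,0,-50,0,0.7,0,0,-50,0,0.7,0,0,-45,0,0.7,0,0,-15,0,0.7,0,0,-7,0,0.7,0,0,-6,0,0.7,0,0,0,0,0.7,0,0,0,0,0.7])

```text
clock: 7.42
eef_pos: [615.2, 223.1, 47.7]
eef_rot: [-3.141, -0.001, 0.005]
wrist_force: [0.6, -0.2, -0.5]
finger_gap: 39.0
finger_force: 10.0
```

>>> step_arm(series=[0,0,-1.5,0,0.7,0,0,0,0,0.55,0,0,0,0,0.45,0,0,0,0,0.4,0,0,15,0,0.4,0,0,50,0,0.4,0,0,50,0,0.4,0,0,50,0,0.3,-25,-49,0,0,0.3,-26,-50,0,0,0.3,-25,-49,0,0,0.3,-26,-50,0,0,0.3,-25,-49,0,0,0.3,-25,-49,0,0,0.3,-25,-49,0,0,0.3,-25,-49,0,0,0.3,0,0,0,0,0.3,0,0,0,0,0.3])

```text
clock: 9.68
eef_pos: [413.1, -170.7, 211.0]
eef_rot: [3.141, -0.001, 0.004]
wrist_force: [0.3, -0.2, 0.3]
finger_gap: 66.2
finger_force: 0.0
```

```bash
python3 - <<'E'
from h import *
p,c=wrist("w5"); objs(c); trays(p,c); print(manip.read_state()["eef_pos"])
E
```

```text
[ 357  155   70   44 2325] 53 low ([414.8, -319.8], [36.5, 61.6], 8.0) top ([411.3, -320.1], [23.4, 60.8], 7.8)
[  0 160  26  16 290] 51 low ([425.9, 98.9], [12.3, 7.1], 10.3) top ([425.4, 97.9], [4.9, 12.0], 89.7)
[247 168  22  24 410] 66 low ([411.8, -173.1], [22.6, 23.0], 41.4) top ([412.2, -173.6], [5.8, 5.0], 76.9)
yel 3957 [589.8 -17.9] [169.7  34.5] 84.3 z [ 3.4  5.  14.9]
gre 2411 [ 593.3 -237.4] [ 20.7 166.4] 3.1 z [ 3.6  5.2 15.1]
[ 413.31577406 -170.29872961  210.841228  ]
```

View pics/w5.png

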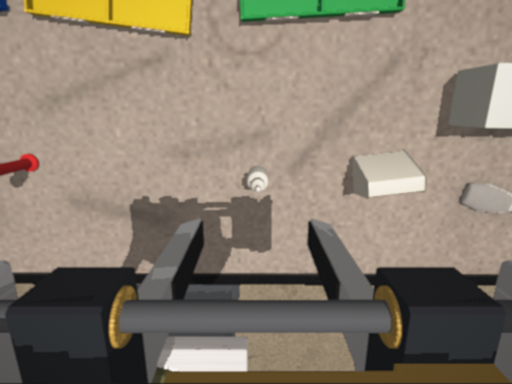

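The dropper bottle is at (257,180), centred and standing clear.

>>> step_arm(series=[-1,-2.3,-50,0,0.4,0,0,-50,0,0.45,0,0,-50,0,0.5,0,0,-20,0,0.5,0,0,0,0,0.55,0,0,0,0,0.6,0,0,0,0,0.65,0,0,0,0,0.7,0,0,0,0,0.75,0,0,0,0,0.85,0,0,0,0,0.85], squeeze=7)

```text
clock: 11.1
eef_pos: [412.0, -173.4, 40.6]
eef_rot: [3.141, -0.0, 0.005]
wrist_force: [-0.3, 0.5, 5.4]
finger_gap: 23.4
finger_force: 7.0
```

>>> step_arm(series=[0,0,15,0,0.85,0,0,50,0,0.85,0,0,55,0,0.85,0,0,50,0,0.85,30,44,0,0,0.85,31,45,0,0,0.85,31,45,0,0,0.85,31,45,0,0,0.85,30,45,0,0,0.85,30,45,0,0,0.85,30,44,0,0,0.85,0,0,0,0,0.85,0,0,-50,0,0.85,0,0,-50,0,0.85,0,0,-35,0,0.85,0,0,-15,0,0.85,0,0,-9,0,0.85,0,0,-5,0,0.85,0,0,0,0,0.85])

```text
clock: 13.48
eef_pos: [625.2, 139.8, 47.0]
eef_rot: [-3.141, -0.001, 0.005]
wrist_force: [-0.1, -0.6, 0.1]
finger_gap: 23.2
finger_force: 7.0
```

>>> step_arm(series=[0,0,-1,0,0.85,0,0,0,0,0.7,0,0,0,0,0.6,0,0,0,0,0.55,0,0,15,0,0.55,0,0,50,0,0.5,0,0,55,0,0.3,0,0,45,0,0.1,-24,-51,0,0,0,-24,-51,0,0,0,-24,-51,0,0,0,-24,-51,0,0.03,0,-24,-51,0,0.05,0,-24,-51,0,0.05,0,-24,-51,0,0,0,-24,-51,0,0,0,-22,-52,0,0,0,0,0,0,0,0,0,0,0,0,0])

```text
clock: 15.85
eef_pos: [411.0, -320.0, 211.0]
eef_rot: [3.141, -0.001, 0.134]
wrist_force: [-0.3, 0.3, -0.4]
finger_gap: 93.8
finger_force: 0.0
```

```bash
python3 - <<'E'
from h import *
p,c=wrist("w6"); objs(c); trays(p,c); s=manip.read_state(); print(s["eef_pos"],s["eef_rot"])
i,p,d=grab("top"); c=cloud(i,d); objs(c,(560,700,80,270)); cv2.imwrite("pics/t6.png",cv2.resize(p[130:230,110:350],None,fx=3,fy=3))
E
```

```text
[ 228  156   57   37 1939] 53 low ([427.2, -318.3], [11.0, 60.0], 7.8) top ([411.0, -320.4], [22.5, 59.9], 7.1)
gre 515 [ 589.9 -268.7] [ 11.1 104.8] 4.0 z [ 3.7 12.  15.6]
[ 411.25876138 -319.58400303  210.88945568] [ 3.14120359e+00 -5.16598277e-04  1.35461262e-01]
[175 153  12  12 115] 79 low ([614.2, 215.5], [29.3, 36.4], 52.0) top ([616.1, 218.5], [25.5, 24.7], 0.8)
```

View pics/w6.png

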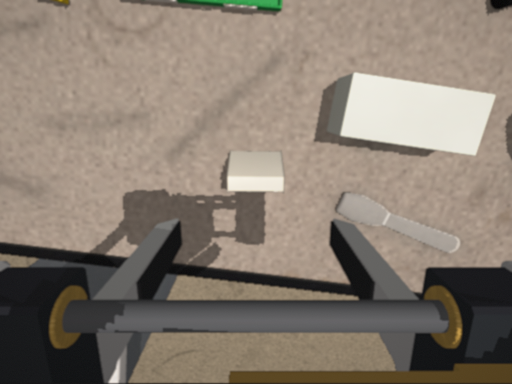

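View pics/t6.png

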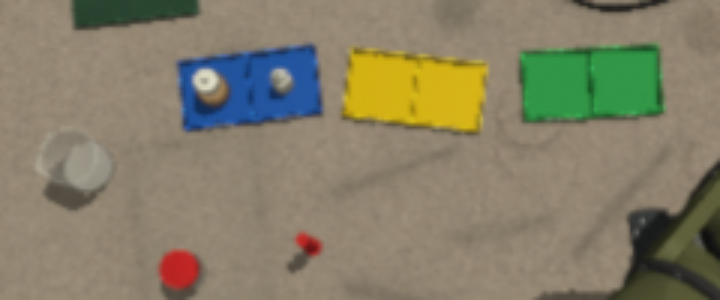

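Both bottles stand in the blue tray, at (210,87) and (281,82) in the crop. The timer at (256,172) is square to the gripper.

>>> step_arm(series=[0,-0.5,-50,0,0,0,0,-50,0,0,0,0,-50,0,0.05,0,0,-20,0,0.1,0,0,0,0,0.2,0,0,0,0,0.27,0,0,0,0,0.32,0,0,0,0,0.36,0,0,0,0,0.45,0,0,0,0,0.45], squeeze=12)

```text
clock: 17.2
eef_pos: [411.1, -320.9, 41.0]
eef_rot: [3.141, -0.001, 0.135]
wrist_force: [-1.3, 2.4, 7.4]
finger_gap: 60.1
finger_force: 12.0
```

>>> step_arm(series=[0,0,15,0,0.45,0,0,50,0,0.45,0,0,55,0,0.45,0,0,50,0,0.45,33,43,0,-0.042,0.45,34,43,0,-0.042,0.45,34,43,0,-0.042,0.45,34,43,0,-0.042,0.45,34,43,0,-0.042,0.45,33,44,0,-0.042,0.45,0,0,0,0,0.45,0,0,-50,0,0.45,0,0,-50,0,0.45,0,0,-35,0,0.45,0,0,0,0,0.45,0,0,0,0,0.45])

```text
clock: 19.2
eef_pos: [613.6, -62.4, 77.5]
eef_rot: [3.141, -0.002, -0.118]
wrist_force: [0.2, -0.1, -0.0]
finger_gap: 59.6
finger_force: 12.0
```

```bash
python3 - <<'E'
from h import *
p,c=wrist("w7"); s=manip.read_state(); print(s["eef_pos"],s["eef_rot"],s["wrist_force"])
E
```

```text
[613.70245928 -62.27950273  77.70163767] [ 3.14140122e+00 -3.07424292e-03 -1.17449176e-01] [ 0.10940803 -0.4286384  -0.33898478]
```

View pics/w7.png

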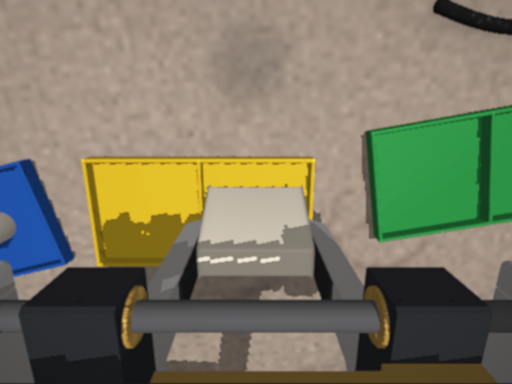

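The timer is square to the yellow tray. It is centred at column 256, and the bay at 257.

>>> step_arm(series=[0,0,-18,0,0.45,0,0,-8,0,0.45,0,0,-4,0,0.45,0,0,-2,0,0.45,0,0,0,0,0.45,0,0,0,0,0.36,0,0,0,0,0.28,0,0,0,0,0.25,0,0,0,0,0.25,0,0,15,0,0.25,0,0,50,0,0.25,0,0,55,0,0.25,0,0,50,0,0.25,-30,20,0,0.04,0.25,-35,30,0,0.04,0.25,-35,30,0,0.04,0.25,-45,40,0,0,0.4,-44,43,0,0,0.4,0,0,0,0,0.4,0,0,0,0,0.4])

```text
clock: 21.75
eef_pos: [424.3, 101.1, 214.2]
eef_rot: [-3.141, -0.002, 0.003]
wrist_force: [0.0, 0.0, -0.0]
finger_gap: 56.4
finger_force: 0.0
```

```bash
python3 - <<'E'
from h import *
p,c=wrist("w8"); objs(c); s=manip.read_state(); print(s["eef_pos"],s["eef_rot"])
E
```

```text
[246 170  18  35 487] 109 low ([429.6, 101.5], [11.6, 4.3], 84.7) top ([425.9, 102.1], [15.2, 15.5], 42.3)
[  95  182   55   49 1924] 63 low ([403.3, 239.3], [40.6, 16.8], 37.0) top ([395.9, 249.6], [44.2, 44.6], 44.2)
[424.53116896 100.79088399 213.90218593] [-3.14151723e+00 -1.03807787e-03  2.35901359e-03]
```

View pics/w8.png

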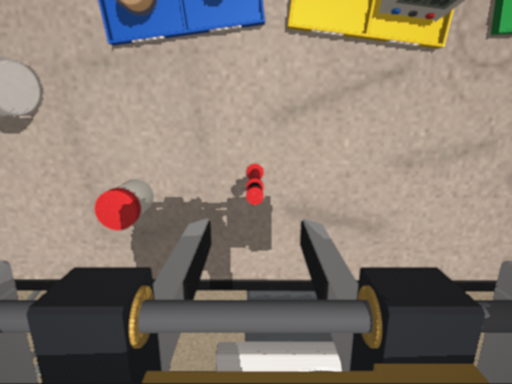

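The timer sits in the right yellow bay. The filler at (255,184) is upright and centred.

>>> step_arm(series=[1,0.8,-50,0,0.45,0,0,-50,0,0.5,0,0,-45,0,0.5,0,0,-21,0,0.5,0,0,0,0,0.55,0,0,0,0,0.6,0,0,0,0,0.65,0,0,0,0,0.68,0,0,0,0,0.71,0,0,0,0,0.74,0,0,0,0,0.77,0,0,0,0,0.85,0,0,0,0,0.85], squeeze=6)

```text
clock: 23.42
eef_pos: [424.9, 102.0, 47.3]
eef_rot: [-3.142, -0.0, 0.003]
wrist_force: [-0.5, 0.2, 0.7]
finger_gap: 21.8
finger_force: 6.0
```

>>> step_arm(series=[0,0,10,0,0.85,0,0,40,0,0.85,0,0,55,0,0.85,0,0,55,0,0.85,25,-10,0,0,0.85,35,-15,0,0,0.85,39,-16,0,0,0.85,39,-16,0,0,0.85,35,-15,0,0,0.85,25,-9,0,0,0.85,0,0,0,0,0.85,0,0,-45,0,0.85,0,0,-50,0,0.85,0,0,-35,0,0.85,0,0,-13,0,0.85,0,0,-6,0,0.85,0,0,-3,0,0.85,0,0,0,0,0.85,0,0,0,0,0.85])

```text
clock: 25.8
eef_pos: [623.2, 21.0, 56.1]
eef_rot: [3.142, -0.001, 0.003]
wrist_force: [-1.0, -0.8, 0.3]
finger_gap: 21.7
finger_force: 6.0
```

```bash
python3 - <<'E'
from h import *
p,c=wrist("w9"); s=manip.read_state(); print(s["eef_pos"],s["eef_rot"],s["wrist_force"])
E
```

```text
[623.12367324  21.01136105  55.92954246] [-3.14158208e+00 -8.78834213e-04  2.77496146e-03] [ 0.52295315  0.51269877 -1.15865476]
```

View pics/w9.png

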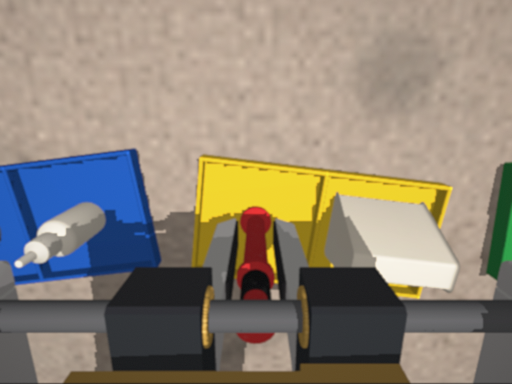

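The filler is held upright in the left yellow bay, a few mm above the floor. Next I lower it gently and release.

>>> step_arm(series=[0,0,-2,0,0.85,0,0,-1,0,0.85,0,0,-0.5,0,0.85,0,0,0,0,0.85,0,0,0,0,0.85])

```text
clock: 26.48
eef_pos: [623.0, 21.0, 52.3]
eef_rot: [3.142, -0.0, 0.003]
wrist_force: [-2.1, -0.3, 5.5]
finger_gap: 21.8
finger_force: 6.0
```

>>> step_arm(series=[0,0,0,0,0.74,0,0,0,0,0.7,0,0,0,0,0.66,0,0,0,0,0.62,0,0,0,0,0.6,0,0,20,0,0.6,0,0,45,0,0.6,0,0,50,0,0.6,0,0,50,0,0.6,-38,38,0,0,0.4,-38,38,0,0,0.2,-38,38,0,0,0.1,-38,38,0,0,0.1,-38,38,0,0,0.1,-37.5,38,0,0,0.1,0,0,0,0,0.1,0,0,0,0,0.1])

```text
clock: 28.6
eef_pos: [395.8, 248.9, 217.8]
eef_rot: [-3.141, -0.001, 0.003]
wrist_force: [0.2, -0.3, -0.1]
finger_gap: 84.7
finger_force: 0.0
```

```bash
python3 - <<'E'
from h import *
p,c=wrist("w10"); objs(c); objs(c,(560,700,-110,270)); s=manip.read_state(); print(s["eef_pos"],s["eef_rot"])
i,p,d=grab("top"); objs(cloud(i,d),(560,700,-110,270)); i,p,d=grab("scene"); cv2.imwrite("pics/s10.png",p)
E
```

```text
[ 234  158   42   47 1540] 63 low ([411.4, 250.1], [10.3, 35.9], 0.9) top ([395.7, 250.0], [43.3, 44.6], 89.7)
[396.01649294 248.52534479 217.50027784] [-3.14129030e+00 -9.42800687e-04  2.18229797e-03]
[175 153  12  12 117] 78 low ([608.5, 215.2], [20.3, 38.9], 22.9) top ([615.7, 218.9], [24.8, 26.4], 88.9)
[251 153  18  13 190] 62 low ([616.3, -65.4], [58.3, 40.4], 84.2) top ([614.2, -65.0], [58.8, 20.6], 80.6)
```

View pics/w10.png

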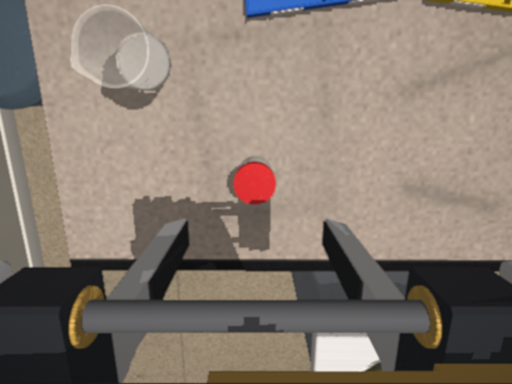

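The jar is at (254,183), centred.

>>> step_arm(series=[0,0.8,-50,0,0.2,0,0,-50,0,0.3,0,0,-46,0,0.3,0,0,-20,0,0.3,0,0,0,0,0.37,0,0,0,0,0.43,0,0,0,0,0.48,0,0,0,0,0.52,0,0,0,0,0.6,0,0,0,0,0.6], squeeze=15)

```text
clock: 30.0
eef_pos: [395.7, 249.9, 51.4]
eef_rot: [-3.141, -0.001, 0.003]
wrist_force: [-0.7, -1.3, 6.2]
finger_gap: 44.7
finger_force: 15.0
```

>>> step_arm(series=[0,0,15,0,0.6,0,0,50,0,0.6,0,0,50,0,0.6,0,0,50,0,0.6,25,-49,0,0,0.6,25,-49,0,0,0.6,25,-49,0,0,0.6,25,-49,0,0,0.6,25,-50,0,0,0.6,25,-50,0,0,0.6,25,-50,0,0,0.6,25,-50,0,0,0.6,26,-49,0,0,0.6,0,0,0,0,0.6,0,0,-50,0,0.6,0,0,-50,0,0.6,0,0,-25,0,0.6,0,0,0,0,0.6,0,0,0,0,0.6])

```text
clock: 32.38
eef_pos: [622.0, -195.0, 92.9]
eef_rot: [3.141, -0.002, 0.003]
wrist_force: [0.3, 0.5, -1.0]
finger_gap: 44.4
finger_force: 15.0
```

```bash
python3 - <<'E'
from h import *
p,c=wrist("w11"); s=manip.read_state(); print(s["eef_pos"],s["eef_rot"],s["finger_gap"])
i,q,d=grab("scene"); cv2.imwrite("pics/x11.png",np.hstack([cv2.resize(p,(400,300)),q[120:270,90:290].repeat(2,0).repeat(2,1)]))
trays(p,c)
E
```

```text
[ 622.07756229 -195.09245975   93.02595227] [ 3.14064213e+00 -2.61235998e-03  3.13734591e-03] 44.922775563456284
yel 7300 [615.4 -41.8] [128.3  86.8] 83.0 z [ 3.7  5.3 14.9]
gre 16249 [ 627.6 -236.1] [ 84.6 167.3] 3.2 z [ 3.8  5.  14.6]
```

View pics/x11.png

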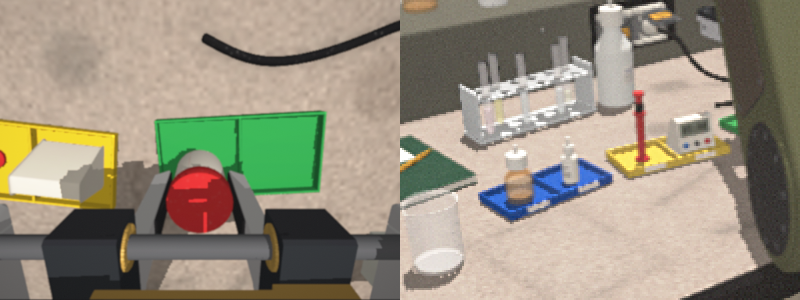

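All four sorted items stand upright in their bays. The jar is over the left green bay.

>>> step_arm(series=[3,0,-15,0,0.6,0,0,-12,0,0.6,0,0,-5,0,0.6,0,0,-3,0,0.6,0,0,-1.5,0,0.6,0,0,0,0,0.6,0,0,0,0,0.5,0,0,0,0,0.42,0,0,0,0,0.38,0,0,0,0,0.36,0,0,15,0,0.36,0,0,50,0,0.36,0,0,55,0,0.36,0,0,40,0,0.3,-50,0,20,0,0.2,-50,-10,0,0,0,-50,-20,0,0,0,0,0,0,0,0,0,0,0,0,0])

```text
clock: 34.85
eef_pos: [474.9, -225.2, 235.3]
eef_rot: [3.141, -0.001, 0.002]
wrist_force: [-0.5, -0.1, 0.2]
finger_gap: 93.8
finger_force: 0.0
```

```bash
python3 - <<'E'
from h import *
p,c=wrist("w12"); i,q,d=grab("scene"); i,t,d=grab("top")
objs(c,(560,700,-330,270)); print(manip.read_state()["eef_pos"])
cv2.imwrite("pics/x12.png",np.hstack([cv2.resize(p,(400,300)),cv2.resize(t[135:234,110:410],(400,132)).repeat(1,0) if 0 else cv2.copyMakeBorder(cv2.resize(t[130:235,110:410],(400,140)),80,80,0,0,0)]))
E
```

```text
[ 202    5   47   57 2082] 68 low ([608.8, -201.1], [10.1, 35.7], 22.2) top ([623.3, -194.9], [43.5, 44.7], 90.0)
[  61   23   78   50 2897] 58 low ([614.8, -62.2], [61.3, 42.7], 83.1) top ([611.9, -61.4], [61.7, 23.4], 83.7)
[  0  24  42  24 508] 71 low ([622.5, 18.1], [6.8, 12.4], 82.4) top ([621.6, 18.2], [6.9, 12.6], 69.0)
[ 475.16784316 -224.79247815  234.31856524]
```

View pics/x12.png

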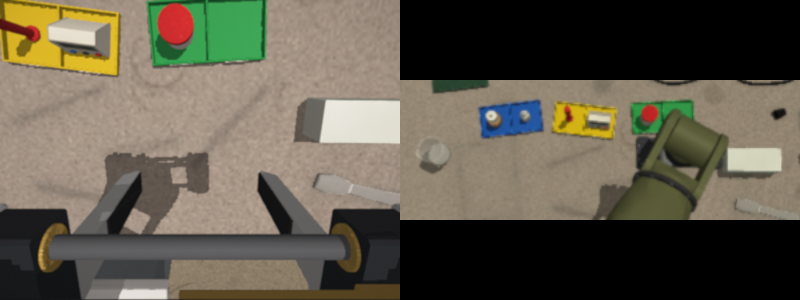

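The jar is in the left green bay at (175,25) of the wrist view, with height and centre as expected. The timer and filler are in the yellow tray and both bottles are in the blue tray. The beaker and card box have not moved.

```bash
python3 -c "
from cell import manip; print(manip.sign_off())"
```

```text
the job is handed in; nothing more can be done
None
```

I sorted all five items upright into bays of their own, left the beaker and card box where they stood, and handed the job in at about 35 s of the 128 s allowed; the hand-in gave no verdict.

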